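# Sort the weld-prep pieces into their trays

## Task

Sort the cut steel pieces on the welding bench: stand the two pipe pieces upright in the tray with two bays, one in each bay; put both pieces of angle in the plain undivided tray, each flat on the tray's floor with one leg down and the other up just as it stands now; and lay the flange, neck up, flat in the round pan. Set every piece down rather than dropping it, and leave the white tin and the red magnetic square where they are.

Things in the scene. Friction and masses are not known exactly. Their poses are not given: they have to be found in the camera images.
- pipe_a: loose piece of black steel pipe standing on its end: outside diameter 48, wall 4, height 70, about 0.3 kg; origin at the centre of its underside, z up along its axis. One of two alike (sizes in mm).
- pipe_b: loose piece of black steel pipe standing on its end: outside diameter 48, wall 4, height 70, about 0.3 kg; origin at the centre of its underside, z up along its axis. One of two alike (sizes in mm).
- angle_a: loose piece of dark steel angle (L section 50 x 50, 8 thick, 60 long), about 0.35 kg, standing with one leg flat on the bench and the other upright. Origin at the centre of the 50 x 60 underside, z up; the 60 length runs along its y; the upright leg is 8 thick, 60 long, rises to 50 above the bench and is centred 21 from the origin towards its -x (from -25 to -17). One of two alike (sizes in mm).
- angle_b: loose piece of dark steel angle (L section 50 x 50, 8 thick, 60 long), about 0.35 kg, standing with one leg flat on the bench and the other upright. Origin at the centre of the 50 x 60 underside, z up; the 60 length runs along its y; the upright leg is 8 thick, 60 long, rises to 50 above the bench and is centred 21 from the origin towards its -x (from -25 to -17). One of two alike (sizes in mm).
- flange: loose dark steel welding-neck flange lying on its disc, about 0.6 kg: disc of diameter 84, 12 thick, with four bolt-hole marks; on it a round neck of outside diameter 44 rising to 45 above the underside, with a bore of 32 through it all. Origin at the centre of the underside, z up through the neck (sizes in mm).
- bay_tray: grey metal tray, fixed to the bench, 86 (its x) by 168 (its y) outside, walls 4 thick and 18 high, floor 4 thick, with one cross wall 4 thick and as high as the others that makes two bays, each 78 by 78 inside, centred 41 from the origin towards its +y and its -y. Origin at the centre of the underside, on the bench, z up (sizes in mm).
- plain_tray: grey metal tray without a divider, fixed to the bench, 128 (its x) by 168 (its y) outside, 120 by 160 inside, walls 4 thick and 18 high, floor 4 thick. Origin at the centre of the underside, on the bench, z up (sizes in mm).
- round_pan: round grey metal pan, fixed to the bench, outside diameter 124, inside 116, wall 18 high, floor 4 thick. Origin at the centre of the underside, on the bench, z up (sizes in mm).
- tin: bystander: loose white round tin of gel with a blue cap, diameter 60, height 55, standing among the pieces; not to be moved. Origin at the centre of its underside (sizes in mm).
- magnet: bystander: loose red stepped triangular magnetic welding square lying flat, about 75 by 75, 16 thick; not to be moved. Origin on its underside, near the middle of the 75 by 75 square around it (sizes in mm).

How it is judged:
By the outcome, as a careful person would: the job done as asked, in the order asked, and still so for the second after the job is handed in, with the robot touching nothing.
It also fails if it takes over 128 s, if anything falls off the work surface, if the arm or the gripper's body presses on something with over 40 N, if the wrist force passes 120 N, or if a joint passes its speed limit or range.

## Robot

A 6-joint arm with a two-finger parallel gripper is mounted at the origin on the work surface. World frame = base frame: x ahead of the robot, y to its left, z up, the work surface at z = 0. Lengths are in mm, angles in rad, forces in N, time in s.
With the tool pointing down it reaches from about 350 to 975 mm from the base axis. Payload 7.1 kg.
Tool frame: the origin (TCP) lies midway between the tips of the shut fingers; the grasp point (between the pads) lies 19 mm behind it (ctrl.grip_point_offset is the distance from the TCP to the grasp point, in mm); z points along the fingers, y is the line along which they close (so a half turn about z gives the same grasp; the last joint's range is limited). The gripper opens to 88 mm and grips with 3 to 60 N. Pads are 20 mm wide; open, the fingers measure 115 mm over their backs; the gripper's body (75 mm by 178 mm) begins 61 mm behind the grasp point.
Start: joints at [1.304, 0.423, 1.63, -0, 1.089, -0.019], TCP at [153.263, 605.9, 222.675] pointing down, gripper open.
Joint ranges: [-3, 3], [-0.9, 2.11], [0.09, 2.58], [-1.31, 4.45], [0.11, 2.69], [-2.54, 2.54]. Speed limits (rad/s): [2.39, 2.39, 3.01, 3.14, 3.14, 3.14].

## Interface

Orientations are given as a rotation vector (axis times angle).
In Python, from workcell import get_obs, optics, close_job, spotter, ctrl gives the robot as it stands. The module is installed in compiled form; this text tells all that it offers.
- The arm moves only by the tool move_arm, never from a script. Its argument "rows" is a list of rows, each a list of 5 numbers: the shift along the tool's x, y, z in cm, then the turn about the tool's z in degrees, then the opening in per cent of the stroke, from 0 (shut) to 100 (fully open). A call has 1 to 10 rows; each row shifts and turns the commanded pose from where the row before left it, along the tool's axes as they then stand; what a row does not reach is not made up. A row lasts 1/8 s, in which the tool goes at most 62.5 mm and 10.7 degrees, less where a joint would pass 70% of its speed; a pose out of reach is approached as far as the arm can. A call with a gripper value outside its range is refused whole. The fingers move at their own pace and stop on an object; the grip force is fixed at half the most. Time passes only in rows, so rows that do not move let the fingers close. It gives the time, the measured TCP pose, the force, the opening and the grip force at its end, in the units of the state.
- get_obs(): the state, without advancing time (a new reading comes with each control period).
- optics.get_image(name): name is "side" or "top"; returns the picture (420x560x3 uint8, blue, green, red); there is no depth.
- optics.calibration(name): a dict with "camera_matrix" (3x3 intrinsics, pixels), "xyz" and "orientation" of the camera in the world. Camera axes: x right, y down, z forward; pixel columns grow to the right and rows downward; lengths in mm; the calibration is good to about 2 mm. A picture is of the moment at which its call begins. calibration takes no time and is no camera call.
- close_job(): hands the job in; it is judged then, once.
Trained networks look in the newest picture that a camera, given by its name, has taken for a name from the list of things; names that differ only in an ending like _2 or _b are one class to them, and where a whole thing is asked for, a point or a joint stands for the part that bears it (a point fixed in the world has none). Each returns a list of dicts, best first, with "conf" (0 to 1); they miss things now and then, are a little off and sometimes report something else, mostly with a low value. They report only what shows in the picture. A call takes as long as a camera call.
- spotter.find_in(camera, label): "point" ([column, row] in pixels, amid what is visible of it).
- spotter.regions_of(camera, label): "region" (420x560 bool, what is visible of it) and "point" ([column, row] in pixels, amid what is visible of it).
The state is a dict: "t": time; "qpos": joint angles; "qvel": joint speeds; "joint_torque": joint torques, N m; "ee_pos": TCP position; "orientation": TCP orientation; "ft_force": force on the tool from outside, world axes, zero at the start; "moment": the same for the moment, N m; "width": finger opening in mm; "grasp_force": force on a finger pad.
Only numpy, scipy, OpenCV 4.12 (cv2) and the standard library are available. Lean on these libraries where they do the work, as an engineer would, in place of code of your own. Each camera call takes 0.05 s, during which the arm holds its last target. There are 200 camera calls.

## Working session

There is one attempt and no reset: what is moved stays moved. The work goes in short steps, Python scripts to look and compute and a tool call to move; the robot and the scene stay as the last step left them, time stands still between calls to the robot, and variables do not carry over. Pictures are saved under pics/ and viewed, at most 14 in all, crops included, and the job is handed in when it is done.

Besides the shell and the picture viewer there is one more tool, called after "Call:" as name(argument=value, ...), one argument or row to a line, values as JSON. move_arm: Moves the arm, as the interface text tells. Its arguments: {"type":"object","properties":{"rows":{"type":"array","items":{"type":"array","items":{"type":"number"}}}},"required":["rows"]}

```bash
mkdir -p pics; python3 - <<'E'
from workcell import get_obs, optics, spotter
import cv2
o=get_obs();print({k:o[k] for k in('t','ee_pos','orientation','width','ft_force')})
for n in('top','side'):
    cv2.imwrite(f'pics/{n}0.png',optics.get_image(n));print(n,optics.calibration(n))
    for l in('pipe_a','angle_a','flange','bay_tray','plain_tray','round_pan','tin','magnet'):
        print(l,[(d['point'],round(d['conf'],2)) for d in spotter.find_in(n,l)])
E
```

```text
{'t': 0.0, 'ee_pos': array([153.10888717, 605.36602404, 221.88221189]), 'orientation': array([-3.88169634e-01, -3.11731360e+00,  2.45818048e-03]), 'width': 88.04467545746637, 'ft_force': array([-0.02256304, -0.43061638, -0.2289209 ])}
top {'camera_matrix': array([[444.70933741,   0.        , 284.94609006],
       [  0.        , 444.70933741, 215.38298371],
       [  0.        ,   0.        ,   1.        ]]), 'xyz': array([ 465.55219441,   18.12374515, 1007.33929269]), 'orientation': array([-2.21613888,  2.22447888, -0.04506207])}
pipe_a [([361.2, 246.2], 0.74), ([209.8, 247.7], 0.58)]
angle_a [([277.6, 231.5], 0.9), ([200.8, 159.2], 0.72)]
flange [([358.5, 157.0], 0.75)]
bay_tray [([437.2, 190.1], 0.69)]
plain_tray [([130.5, 203.8], 0.92)]
round_pan [([291.2, 147.9], 0.59), ([132.8, 201.0], 0.46), ([357.1, 153.6], 0.16)]
tin [([419.6, 268.1], 0.72), ([292.6, 147.2], 0.68), ([148.9, 273.9], 0.2)]
magnet [([147.3, 270.9], 0.88)]
side {'camera_matrix': array([[476.01730474,   0.        , 278.9443172 ],
       [  0.        , 476.01730474, 213.46667535],
       [  0.        ,   0.        ,   1.        ]]), 'xyz': array([ 205.58754399, -890.3450796 ,  862.3768874 ]), 'orientation': array([-2.27364351,  0.33478752, -0.16772815])}
pipe_a [([241.7, 188.5], 0.75), ([269.7, 263.1], 0.71)]
angle_a [([301.8, 173.8], 0.77), ([264.1, 225.2], 0.63), ([208.0, 168.6], 0.59)]
flange [([354.1, 258.0], 0.87)]
bay_tray [([351.3, 328.1], 0.73)]
plain_tray [([259.3, 152.0], 0.95)]
round_pan [([333.3, 217.7], 0.56)]
tin [([266.6, 323.8], 0.62)]
magnet [([208.9, 171.0], 0.91)]
```

View pics/top0.png

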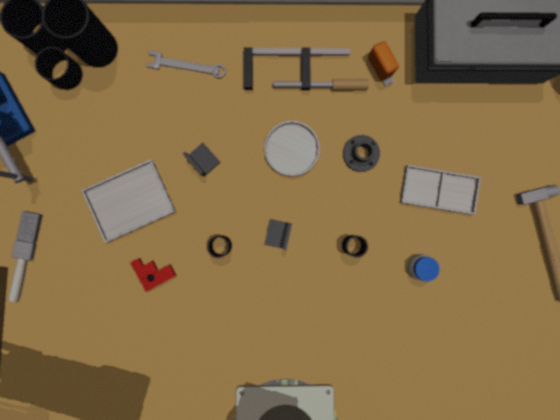

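View pics/side0.png

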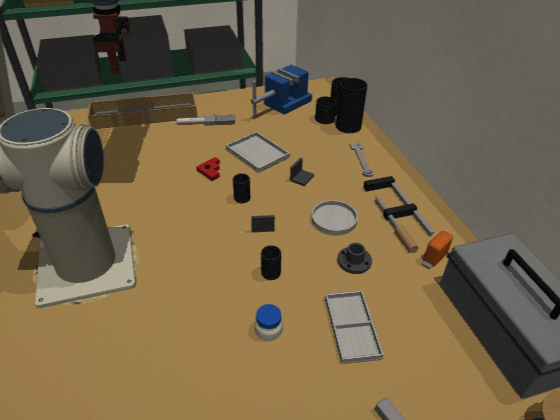

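The top view shows the plain tray (130,202), pan (291,149), flange (361,153), bay tray (440,190), pipes (219,246) and (354,246), angles (203,159) and (278,234), tin (425,268) and magnet (152,273). I'll fit the shape models to the network masks in both cameras.

```bash
cat > fit.py <<'E'
import numpy as np, cv2
from scipy.optimize import minimize
from scipy.spatial.transform import Rotation as R
from workcell import optics
C={n:optics.calibration(n) for n in('top','side')}
S=4
def proj(n,P):
    c=C[n]; r=R.from_rotvec(c['orientation'])
    q=r.inv().apply(np.asarray(P,float)-c['xyz']); k=c['camera_matrix']
    return q[:,:2]/q[:,2:]*[k[0,0],k[1,1]]+[k[0,2],k[1,2]]
def ray(n,px,z):
    c=C[n]; d=R.from_rotvec(c['orientation']).apply(np.linalg.inv(c['camera_matrix'])@[px[0],px[1],1])
    return c['xyz']+d*(z-c['xyz'][2])/d[2]
def box(x0,x1,y0,y1,z0,z1): return np.array([[x,y,z] for x in(x0,x1) for y in(y0,y1) for z in(z0,z1)])
def cyl(r,z0,z1):
    a=np.linspace(0,2*np.pi,40); return np.vstack([np.c_[r*np.cos(a),r*np.sin(a),a*0+z] for z in(z0,z1)])
M={'pipe':[cyl(24,0,70)],'angle':[box(-25,25,-30,30,0,8),box(-25,-17,-30,30,0,50)],
 'flange':[cyl(42,0,12),cyl(22,0,45)],'bay_tray':[box(-43,43,-84,84,0,18)],'plain_tray':[box(-64,64,-84,84,0,18)],
 'round_pan':[cyl(62,0,18)],'tin':[cyl(30,0,55)],'magnet':[box(-37,37,-37,37,0,16)]}
def render(n,m,p):
    im=np.zeros((420*S,560*S),np.uint8); c,s=np.cos(p[2]),np.sin(p[2])
    for b in M[m]:
        w=b@np.array([[c,s,0],[-s,c,0],[0,0,1]])+[p[0],p[1],p[3] if len(p)>3 else 0]
        h=cv2.convexHull((proj(n,w)*S+S/2-.5).astype(np.float32)); cv2.fillConvexPoly(im,np.round(h*16).astype(int),255,shift=4)
    return im>0
def fill(mask):
    cs,_=cv2.findContours(mask.astype(np.uint8),cv2.RETR_EXTERNAL,cv2.CHAIN_APPROX_NONE)
    o=np.zeros(mask.shape,np.uint8); cv2.drawContours(o,cs,-1,1,-1); return cv2.resize(o,None,fx=S,fy=S,interpolation=cv2.INTER_NEAREST)>0
def fit(m,masks,xy,yaws,z=0):
    masks={n:fill(k) for n,k in masks.items()}; best=None
    def iou(p): 
        l=[]
        for n,k in masks.items():
            r=render(n,m,[*p[:3],z]); l.append((r&k).sum()/(r|k).sum())
        return 1-np.mean(l)
    for y in yaws:
        x0=np.array([*xy,y]); sx=np.array([x0,x0+[8,0,0],x0+[0,8,0],x0+[0,0,.25]])
        r=minimize(iou,x0,method='Nelder-Mead',options=dict(initial_simplex=sx,maxiter=70,xatol=.1,fatol=1e-4))
        if best is None or r.fun<best.fun: best=r
    return best.x,1-best.fun
E
cat > a.py <<'E'
from fit import *
from workcell import spotter
import pickle
reg={}
for n in('top','side'):
    optics.get_image(n)
    for l in('pipe_a','angle_a','flange','bay_tray','plain_tray','round_pan','tin','magnet'):
        reg[n,l]=spotter.regions_of(n,l)
pickle.dump(reg,open('reg.pkl','wb'))
guess={'pipe_1':(219,246,50),'pipe_2':(354,246,50),'angle_1':(203,159,10),'angle_2':(278,234,10),'flange':(361,153,15),'bay_tray':(440,190,10),'plain_tray':(130,202,10),'round_pan':(291,149,10),'tin':(425,268,40),'magnet':(152,273,10)}
for g,(u,v,z) in guess.items():
    m=g.split('_')[0] if g[-1] in '12' else g; l=m+'_a' if m in('pipe','angle') else m
    X=ray('top',(u,v),z); masks={}
    for n in('top','side'):
        e=proj(n,[X])[0]; c=[d for d in reg[n,l] if np.hypot(*(np.array(d['point'])-e))<18]
        if c: masks[n]=c[0]['region']
    ys=np.arange(4)*np.pi/2+.4 if m in('angle',) else (np.arange(2)*np.pi/2 if 'y_t' in g or 'n_t' in g else [0])
    if masks:
        for sub in ([masks]+[{n:k} for n,k in masks.items()] if len(masks)>1 else [masks]):
            p,s=fit(m,sub,X[:2],ys); print(g,list(sub),np.round(p,2),round(s,3),flush=True)
    else: print(g,X,'none')
E
python3 a.py
```

```text
pipe_1 ['top', 'side'] [4.2067e+02 1.4082e+02 2.1000e-01] 0.658
pipe_1 ['top'] [4.2093e+02 1.4245e+02 1.8000e-01] 0.382
pipe_1 ['side'] [ 4.2026e+02  1.3877e+02 -9.0000e-02] 0.948
pipe_2 ['top', 'side'] [ 4.2033e+02 -1.5147e+02  6.0000e-02] 0.918
pipe_2 ['top'] [ 4.2005e+02 -1.5042e+02  1.9000e-01] 0.948
pipe_2 ['side'] [ 4.2035e+02 -1.5402e+02  3.1000e-01] 0.928
angle_1 ['side'] [614.15 176.3    5.47] 0.925
angle_2 ['top'] [445.65  16.83   1.35] 0.949
flange ['top', 'side'] [ 6.2677e+02 -1.7605e+02  9.0000e-02] 0.922
flange ['top'] [ 6.2656e+02 -1.7344e+02 -9.0000e-02] 0.959
flange ['side'] [ 6.2662e+02 -1.7894e+02  1.1000e-01] 0.954
bay_tray ['top', 'side'] [ 543.65 -353.85    2.97] 0.953
bay_tray ['top'] [ 5.4377e+02 -3.5069e+02 -1.7000e-01] 0.976
bay_tray ['side'] [ 543.69 -356.54    2.97] 0.975
plain_tray ['top', 'side'] [5.2014e+02 3.4605e+02 4.2000e-01] 0.955
plain_tray ['top'] [5.2031e+02 3.4818e+02 4.3000e-01] 0.969
plain_tray ['side'] [5.1975e+02 3.4376e+02 4.2000e-01] 0.963
round_pan ['top', 'side'] [ 6.3743e+02 -1.7200e+01  2.2000e-01] 0.949
round_pan ['top'] [ 6.3717e+02 -1.5920e+01  1.4000e-01] 0.976
round_pan ['side'] [ 6.370e+02 -2.066e+01  2.700e-01] 0.962
tin ['top', 'side'] [ 369.68 -307.56    0.41] 0.82
tin ['top'] [ 3.6926e+02 -3.0029e+02  8.0000e-02] 0.784
tin ['side'] [ 3.6999e+02 -3.1049e+02  3.1000e-01] 0.887
magnet ['top', 'side'] [366.93 293.67   0.5 ] 0.67
magnet ['top'] [367.33 293.95   0.48] 0.7
magnet ['side'] [3.6261e+02 2.8678e+02 3.5000e-01] 0.648
```

```bash
cat > plan.py <<'E'
import sys,numpy as np
from scipy.spatial.transform import Rotation as R
from workcell import get_obs
def plan(x,y,z,yaw=None):
    o=get_obs(); r=R.from_rotvec(o['orientation']).as_matrix(); p=o['ee_pos']
    cur=np.degrees(np.arctan2(r[1,1],r[0,1])); t=r.T@(np.array([x,y,z])-p)/10
    d=0 if yaw is None else (cur-yaw+90)%180-90
    q=np.degrees(o['qpos']); Rz=R.from_rotvec([0,0,np.radians(d)]).as_matrix()
    print('t %.1f pos %s yaw %.1f w %.1f q6 %.0f tilt %.3f'%(o['t'],p.round(1),cur,o['width'],q[5],r[2,2]))
    print('shift now-frame cm',t.round(2),'| turn',round(d,1),'| shift after turn',(Rz.T@t).round(2))
if __name__=='__main__': plan(*map(float,sys.argv[1:]))
E
python3 plan.py 420.7 140.8 150 -10
python3 - <<'E'
from fit import *
im=optics.get_image('top'); big=cv2.resize(im,None,fx=S,fy=S,interpolation=cv2.INTER_CUBIC)
for m,p in (('angle',(614.2,178.3,5.47)),('angle',(445.6,15,1.35)),('round_pan',(637.4,-17.2,0)),('pipe',(420.7,140.8,0))):
    k=M[m]
    for b in k:
        c,s=np.cos(p[2]),np.sin(p[2]); w=b@np.array([[c,s,0],[-s,c,0],[0,0,1]])+[p[0],p[1],0]
        h=cv2.convexHull((proj('top',w)*S+1.5).astype(np.int32)); cv2.polylines(big,[h],True,(0,255,0),1)
cv2.imwrite('pics/ov.png',big[520:1060,720:1320])
E
```

```text
t 1.8 pos [153.3 605.9 222.7] yaw 75.8 w 87.8 q6 -1 tilt -1.000
shift now-frame cm [-37.33 -38.53   7.27] | turn 85.8 | shift after turn [-41.16  34.41   7.27]
```

View pics/ov.png

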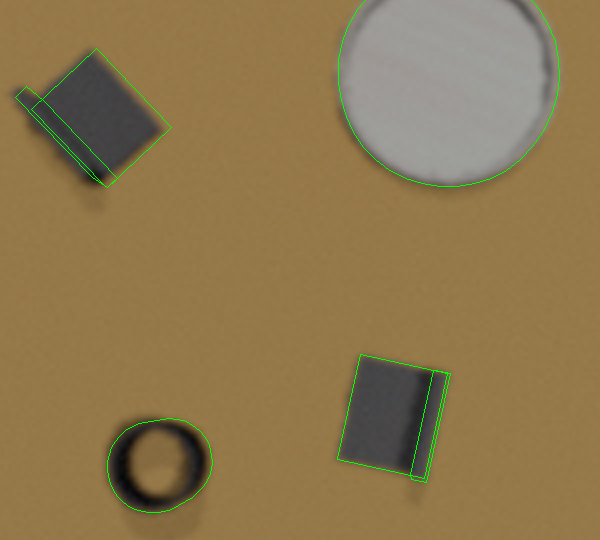

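The overlay confirms both angles' orientation: angle_1's upright is on the left, angle_2's on the right. I'm starting on pipe 1.

Call:
move_arm(
  rows=[
    [-3.7,-3.9,0.5,0,100],
    [-3.7,-3.9,0.5,0,100],
    [-3.7,-3.9,0.5,0,100],
    [-3.7,-3.9,0.5,0,100],
    [-3.7,-3.8,0.5,0,100],
    [-3.7,-3.8,0.5,0,100],
    [-3.7,-3.8,0.5,0,100],
    [-3.7,-3.8,0.5,0,100],
    [-3.7,-3.8,0.5,0,100],
    [-4.0,-3.9,0.5,0,100],
  ],
)

```text
t: 3.1
ee_pos: [421.4, 139.7, 172.9]
orientation: [0.388, 3.117, 0.001]
ft_force: [1.4, 0.8, -0.8]
width: 88.0
grasp_force: 0.0
```

Call:
move_arm(
  rows=[
    [0,0,0.5,10,100],
    [0,0,0.5,10,100],
    [0,0,0.5,10,100],
    [0,0,0.5,10,100],
    [0,0,0,10,100],
    [0,0,0,10,100],
    [0,0,0,10,100],
    [0,0,0,10,100],
    [0,0,0,6,100],
    [0,0,0,0,100],
  ],
)

```text
t: 4.35
ee_pos: [420.6, 141.2, 152.8]
orientation: [2.409, 2.016, 0.001]
ft_force: [0.7, 0.3, -0.8]
width: 88.2
grasp_force: 0.0
```

```bash
python3 plan.py 420.7 140.8 35 -10
```

```text
t 4.3 pos [420.6 141.2 152.8] yaw -10.1 w 88.2 q6 27 tilt -1.000
shift now-frame cm [-4.000e-02  1.000e-02  1.178e+01] | turn -0.1 | shift after turn [-4.000e-02  1.000e-02  1.178e+01]
```

Tracking is accurate. I'll check a picture halfway down to compare the gripper with the pipe.

Call:
move_arm(
  rows=[
    [0,0,3,0,100],
    [0,0,1.8,0,100],
    [0,0,0,0,100],
  ],
)

```text
t: 4.72
ee_pos: [419.6, 140.9, 103.8]
orientation: [-2.407, -2.017, 0.004]
ft_force: [0.6, 0.4, 0.1]
width: 88.0
grasp_force: 0.0
```

```bash
python3 - <<'E'
from workcell import optics
import cv2
im=optics.get_image('side'); cv2.imwrite('pics/g1.png',cv2.resize(im[100:260,160:340],None,fx=3,fy=3))
E
```

```text
(no output)
```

View pics/g1.png

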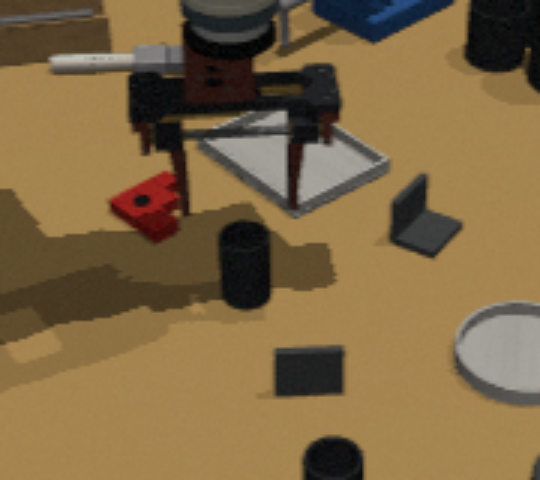

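The two fingers are at crop (185,213) and (296,210), straddling the pipe at (245,230), so I'll descend and grip.

Call:
move_arm(
  rows=[
    [0,0,3,0,100],
    [0,0,2.5,0,100],
    [0,0,1.4,0,100],
    [0,0,0,0,30],
    [0,0,0,0,30],
    [0,0,0,0,30],
    [0,0,0,0,30],
    [0,0,0,0,30],
    [0,0,0,0,30],
  ],
)

```text
t: 5.9
ee_pos: [421.7, 141.4, 36.3]
orientation: [2.409, 2.015, 0.003]
ft_force: [2.0, -1.3, 6.1]
width: 47.9
grasp_force: 30.0
```

```bash
python3 plan.py 536.7 -394.3 150 -10
```

```text
t 5.9 pos [421.7 141.4  36.3] yaw -10.2 w 47.9 q6 27 tilt -1.000
shift now-frame cm [-50.68  20.82 -11.37] | turn -0.2 | shift after turn [-50.75  20.66 -11.37]
```

Call:
move_arm(
  rows=[
    [0,0,-3,0,30],
    [0,0,-4,0,30],
    [0,0,-4.4,0,30],
    [-4,1.6,0,0,30],
    [-5,2.1,0,0,30],
    [-5,2.1,0,0,30],
    [-5,2.1,0,0,30],
    [-5,2.1,0,0,30],
    [-5,2.1,0,0,30],
    [-5,2.1,0,0,30],
  ],
)

```text
t: 7.15
ee_pos: [499.1, -219.9, 148.8]
orientation: [-2.409, -2.013, 0.001]
ft_force: [0.7, 0.9, -3.6]
width: 47.9
grasp_force: 30.0
```

Call:
move_arm(
  rows=[
    [-5,2,0,0,30],
    [-5,2,0,0,30],
    [-4,1.6,0,0,30],
    [-2.7,1.1,0,0,30],
    [0,0,2,0,30],
    [0,0,2,0,30],
    [0,0,1,0,30],
    [0,0,0,0,30],
  ],
)

```text
t: 8.15
ee_pos: [535.6, -393.4, 98.1]
orientation: [-2.407, -2.014, 0.001]
ft_force: [-0.0, 0.3, -3.2]
width: 47.7
grasp_force: 30.0
```

```bash
python3 plan.py 536.7 -394.3 40 -10;  python3 - <<'E'
from workcell import optics
import cv2
im=optics.get_image('side'); cv2.imwrite('pics/g2.png',cv2.resize(im[200:400,240:440],None,fx=3,fy=3))
E
```

```text
t 8.2 pos [ 535.6 -393.4   98.1] yaw -10.2 w 47.7 q6 -27 tilt -1.000
shift now-frame cm [-0.08  0.14  5.81] | turn -0.2 | shift after turn [-0.08  0.14  5.81]
```

View pics/g2.png

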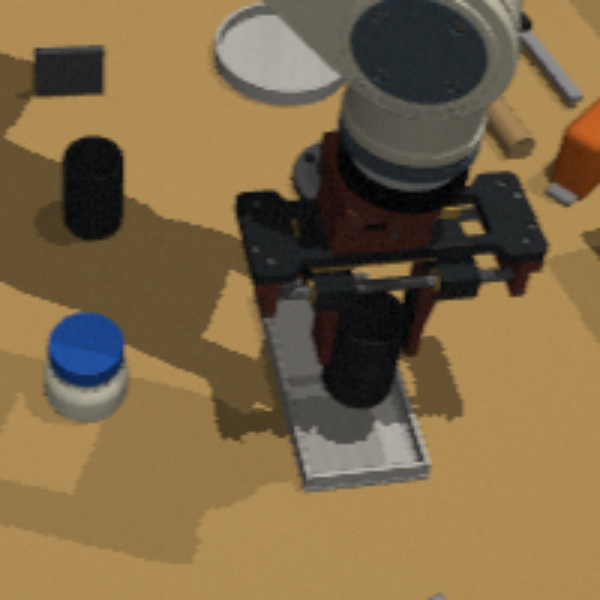

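The pipe is held upright over the near bay (bottom at crop (360,400)), with bay floor in view around it. I'm lowering it.

Call:
move_arm(
  rows=[
    [-0.1,0.1,2,0,30],
    [0,0,2,0,30],
    [0,0,1,0,30],
    [0,0,0.4,0,30],
    [0,0,0.2,0,30],
    [0,0,0.1,0,30],
    [0,0,0.1,0,30],
    [0,0,0,0,30],
  ],
)

```text
t: 9.2
ee_pos: [537.3, -396.1, 42.0]
orientation: [2.41, 2.015, 0.0]
ft_force: [-0.4, -0.3, -3.9]
width: 48.4
grasp_force: 30.0
```

Call:
move_arm(
  rows=[
    [0,0,0.1,0,30],
    [0,0,0.05,0,30],
    [0,0,0,0,30],
  ],
)

```text
t: 9.57
ee_pos: [537.2, -396.0, 40.4]
orientation: [2.41, 2.015, -0.0]
ft_force: [-0.3, 1.3, -1.6]
width: 48.1
grasp_force: 30.0
```

Weight is transferring, so I'll release, rise, and head to pipe 2.

Call:
move_arm(
  rows=[
    [0,0,0.05,0,30],
    [0,0,0,0,75],
    [0,0,0,0,75],
    [0,0,0,0,75],
    [0,0,0,0,75],
    [0,0,-3,0,75],
    [0,0,-4,0,75],
    [0,0,-4,0,75],
    [0,0,0,0,75],
  ],
)

```text
t: 10.7
ee_pos: [539.1, -397.4, 153.5]
orientation: [2.405, 2.011, 0.002]
ft_force: [0.4, -0.8, -0.1]
width: 66.1
grasp_force: 0.0
```

```bash
python3 plan.py 420.5 -151.5 120 -10
```

```text
t 10.7 pos [ 539.1 -397.4  153.5] yaw -10.2 w 66.1 q6 -27 tilt -1.000
shift now-frame cm [ 22.12 -16.05   3.18] | turn -0.2 | shift after turn [ 22.17 -15.97   3.18]
```

Call:
move_arm(
  rows=[
    [4.5,-3.2,0,0,100],
    [4.5,-3.2,0,0,100],
    [4.5,-3.2,0,0,100],
    [4.5,-3.2,0,0,100],
    [4.1,-3.1,0.5,0,100],
    [0,0,2.5,0,100],
    [0,0,0,0,100],
  ],
)

```text
t: 11.58
ee_pos: [418.3, -149.4, 118.2]
orientation: [-2.407, -2.014, 0.003]
ft_force: [0.2, -0.1, -0.2]
width: 87.4
grasp_force: 0.0
```

```bash
python3 plan.py 420.5 -151.5 36 -10
```

```text
t 11.6 pos [ 418.3 -149.4  118.2] yaw -10.1 w 87.4 q6 -11 tilt -1.000
shift now-frame cm [-0.18  0.29  8.22] | turn -0.1 | shift after turn [-0.18  0.29  8.22]
```

Call:
move_arm(
  rows=[
    [0.2,0.3,3,0,100],
    [0,0,3,0,100],
    [0,0,2.2,0,100],
    [0,0,0,0,30],
    [0,0,0,0,30],
    [0,0,0,0,30],
    [0,0,0,0,30],
    [0,0,0,0,30],
    [0,0,0,0,30],
  ],
)

```text
t: 12.7
ee_pos: [423.1, -149.0, 38.3]
orientation: [2.41, 2.015, 0.0]
ft_force: [-2.0, 0.5, 6.5]
width: 48.6
grasp_force: 30.0
```

```bash
python3 plan.py 550.6 -313.5 150 -10
```

```text
t 12.7 pos [ 423.1 -149.    38.3] yaw -10.2 w 48.6 q6 -11 tilt -1.000
shift now-frame cm [-13.94  15.46 -11.17] | turn -0.2 | shift after turn [-13.99  15.41 -11.17]
```

Call:
move_arm(
  rows=[
    [0,0,-3,0,30],
    [0,0,-4,0,30],
    [0,0,-4.2,0,30],
    [-3.4,3.9,0,0,30],
    [-3.4,3.9,0,0,30],
    [-3.4,3.9,0,0,30],
    [-3.4,3.8,0,0,30],
    [0,0,2,0,30],
    [0,0,2,0,30],
    [0,0,0,0,30],
  ],
)

```text
t: 13.95
ee_pos: [549.0, -308.1, 106.9]
orientation: [-2.405, -2.012, 0.003]
ft_force: [-0.8, 0.9, -2.8]
width: 48.1
grasp_force: 30.0
```

```bash
python3 plan.py 550.6 -311.5 42.3 -10;  python3 - <<'E'
from workcell import optics
import cv2
im=optics.get_image('side'); cv2.imwrite('pics/g3.png',cv2.resize(im[200:400,240:440],None,fx=3,fy=3))
E
```

```text
t 13.9 pos [ 549.  -308.1  106.9] yaw -10.2 w 48.1 q6 -20 tilt -1.000
shift now-frame cm [-0.32  0.25  6.46] | turn -0.2 | shift after turn [-0.32  0.25  6.46]
```

View pics/g3.png

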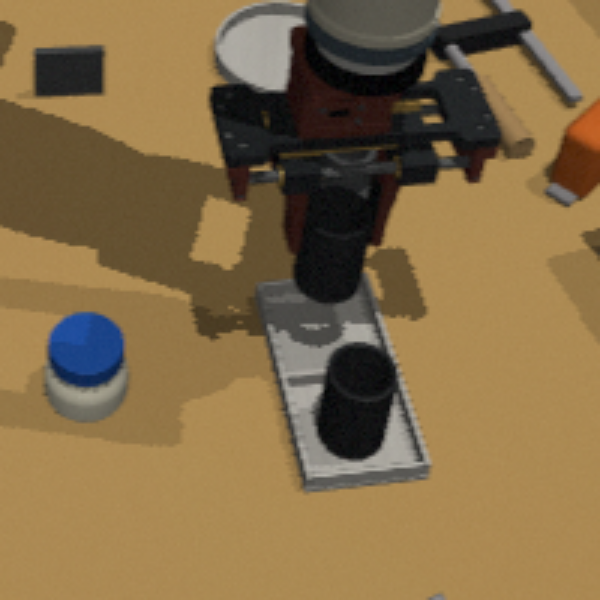

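Pipe 1 stands in the near bay (crop (357,400)), and pipe 2 hangs over the far bay (bottom at (330,290)). I'm lowering pipe 2.

Call:
move_arm(
  rows=[
    [-0.3,0.2,2.5,0,30],
    [0,0,2,0,30],
    [0,0,1,0,30],
    [0,0,0.4,0,30],
    [0,0,0.2,0,30],
    [0,0,0.1,0,30],
    [0,0,0.1,0,30],
    [0,0,0,0,30],
  ],
)

```text
t: 15.0
ee_pos: [553.2, -313.6, 46.9]
orientation: [2.41, 2.015, 0.0]
ft_force: [0.0, -0.4, -2.9]
width: 48.0
grasp_force: 30.0
```

Call:
move_arm(
  rows=[
    [0,0,0.2,0,30],
    [0,0,0.1,0,30],
    [0,0,0.05,0,30],
    [0,0,0,0,30],
  ],
)

```text
t: 15.5
ee_pos: [553.0, -313.5, 43.1]
orientation: [-2.41, -2.015, 0.0]
ft_force: [0.5, -0.5, -2.2]
width: 48.1
grasp_force: 30.0
```

Call:
move_arm(
  rows=[
    [0,0,0.05,0,30],
    [0,0,0.05,0,30],
    [0,0,0,0,30],
  ],
)

```text
t: 15.88
ee_pos: [553.1, -313.5, 42.4]
orientation: [2.41, 2.015, 0.0]
ft_force: [-1.7, 0.3, -0.6]
width: 48.1
grasp_force: 30.0
```

Call:
move_arm(
  rows=[
    [0,0,0.05,0,30],
    [0,0,0,0,75],
    [0,0,0,0,75],
    [0,0,0,0,75],
    [0,0,0,0,75],
    [0,0,-3,0,75],
    [0,0,-4,0,75],
    [0,0,-4,0,75],
    [0,0,0,0,75],
  ],
)

```text
t: 17.0
ee_pos: [555.0, -314.7, 155.2]
orientation: [2.405, 2.011, 0.003]
ft_force: [0.4, -0.4, 0.3]
width: 66.1
grasp_force: 0.0
```

```bash
python3 plan.py 441 -5.9 120 77.3
```

```text
t 17.0 pos [ 555.  -314.7  155.2] yaw -10.2 w 66.1 q6 -20 tilt -1.000
shift now-frame cm [ 28.38 -16.71   3.35] | turn -87.5 | shift after turn [17.93 27.62  3.35]
```

Call:
move_arm(
  rows=[
    [4.8,-2.8,0,0,45],
    [4.8,-2.8,0,0,45],
    [4.7,-2.8,0,0,45],
    [4.7,-2.8,0,0,45],
    [4.7,-2.8,0,0,45],
    [4.7,-2.7,0,0,45],
    [0,0,1,-10,45],
    [0,0,1,-10,45],
    [0,0,1.3,-10,45],
    [0,0,0,-10,45],
  ],
)

```text
t: 18.25
ee_pos: [437.4, -4.3, 116.9]
orientation: [-1.566, -2.72, 0.003]
ft_force: [0.2, 0.6, -0.9]
width: 39.5
grasp_force: 0.0
```

Call:
move_arm(
  rows=[
    [0,0,0,-10,45],
    [0,0,0,-10,45],
    [0,0,0,-10,45],
    [0,0,0,-10,45],
    [0,0,0,-7.5,45],
    [0,0,2,0,45],
    [0,0,2,0,45],
    [0,0,0,0,45],
    [0,0,0,0,45],
  ],
)

```text
t: 19.38
ee_pos: [438.8, -4.4, 78.6]
orientation: [-0.347, -3.122, 0.0]
ft_force: [-0.0, 0.4, 0.3]
width: 39.5
grasp_force: 0.0
```

```bash
python3 plan.py 441 -5.9 18 77.3;  python3 - <<'E'
from workcell import optics
import cv2
im=optics.get_image('side'); cv2.imwrite('pics/g4.png',cv2.resize(im[130:270,190:340],None,fx=4,fy=4))
E
```

```text
t 19.4 pos [438.8  -4.4  78.6] yaw 77.3 w 39.5 q6 -79 tilt -1.000
shift now-frame cm [-0.26 -0.1   6.06] | turn 0.0 | shift after turn [-0.26 -0.1   6.06]
```

View pics/g4.png

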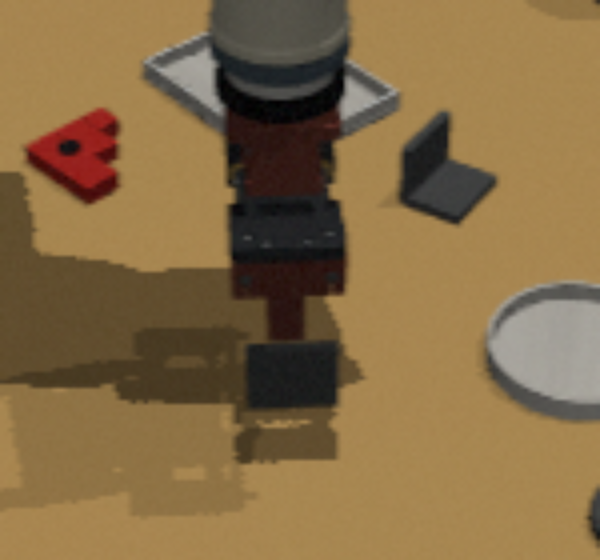

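```bash
python3 - <<'E'
from fit import *
for P in ([439,-4.4-24,78.6],[439,-4.4+24,78.6],[441,-10,50],[441,-10,0]): print(P,(proj('side',[P])[0]-[190,130])*4)
E
```

```text
[439, -28.4, 78.6] [292.98555849 331.347877  ]
[439, 19.6, 78.6] [272.80336085 283.97905939]
[441, -10, 50] [288.6825319  346.12910816]
[441, -10, 0] [289.54126958 402.83657239]
```

Expected tip row 331 and leg top 346 agree with the picture (340, 342), so the near finger is in front of the leg as planned. I'm descending with a correction.

Call:
move_arm(
  rows=[
    [-0.2,-0.1,2,0,45],
    [0,0,2,0,45],
    [0,0,1.2,0,45],
    [0,0,0.6,0,45],
    [0,0,0,0,45],
    [0,0,0,0,0],
    [0,0,0,0,0],
    [0,0,0,0,0],
    [0,0,0,0,0],
    [0,0,0,0,0],
  ],
)

```text
t: 20.68
ee_pos: [440.8, -5.8, 20.9]
orientation: [0.347, 3.122, 0.0]
ft_force: [0.0, -0.6, 5.0]
width: 8.1
grasp_force: 30.0
```

```bash
python3 plan.py 441 -5.9 18 77.3
```

```text
t 20.7 pos [440.8  -5.8  20.9] yaw 77.3 w 8.1 q6 -80 tilt -1.000
shift now-frame cm [-0.02 -0.01  0.29] | turn 0.0 | shift after turn [-0.02 -0.01  0.29]
```

```bash
python3 plan.py 484.6 373.9 120 24.1
```

```text
t 20.7 pos [440.8  -5.8  20.9] yaw 77.3 w 8.1 q6 -80 tilt -1.000
shift now-frame cm [ 4.07 38.   -9.91] | turn 53.2 | shift after turn [32.87 19.5  -9.91]
```

Call:
move_arm(
  rows=[
    [0,0,-3,0,0],
    [0,0,-4,0,0],
    [0,0,-3,0,0],
    [0,0,0,10,0],
    [0,0,0,10,0],
    [0,0,0,10,0],
    [0,0,0,10,0],
    [0,0,0,10,0],
    [0,0,0,3.2,0],
    [0,0,0,0,0],
  ],
)

```text
t: 21.92
ee_pos: [440.0, -5.8, 120.2]
orientation: [-1.707, -2.636, 0.001]
ft_force: [0.4, -0.6, -3.1]
width: 8.0
grasp_force: 30.0
```

```bash
python3 plan.py 484.6 373.9 80 24.1
```

```text
t 21.9 pos [440.   -5.8 120.2] yaw 24.1 w 8.0 q6 -26 tilt -1.000
shift now-frame cm [32.83 19.6   4.02] | turn 0.0 | shift after turn [32.84 19.58  4.02]
```

Call:
move_arm(
  rows=[
    [4,2.4,0,0,0],
    [5,3,0,0,0],
    [5,3,0,0,0],
    [5,3,0,0,0],
    [5,3,0,0,0],
    [5,3,0,0,0],
    [3.8,2.2,0,0,0],
    [0,0,2,0,0],
    [0,0,2,0,0],
    [0,0,0,0,0],
  ],
)

```text
t: 23.18
ee_pos: [483.7, 371.0, 77.9]
orientation: [-1.708, -2.634, 0.009]
ft_force: [-0.5, 0.0, -3.7]
width: 7.5
grasp_force: 30.0
```

```bash
python3 plan.py 484.6 373.9 24.9 24.1;  python3 - <<'E'
from workcell import optics
import cv2
im=optics.get_image('side'); cv2.imwrite('pics/g5.png',cv2.resize(im[80:230,180:330],None,fx=4,fy=4))
E
```

```text
t 23.2 pos [483.7 371.   77.9] yaw 24.1 w 7.5 q6 12 tilt -1.000
shift now-frame cm [0.23 0.23 5.29] | turn -0.0 | shift after turn [0.23 0.23 5.29]
```

View pics/g5.png

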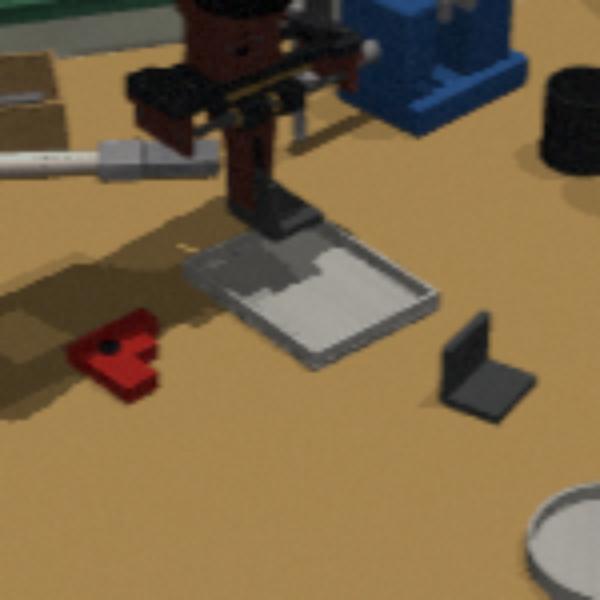

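The angle hangs level over the far half of the plain tray (crop (285,215)), aligned with its walls. I'm lowering it.

Call:
move_arm(
  rows=[
    [0.2,0.1,2,0,0],
    [0,0,1.5,0,0],
    [0,0,0.8,0,0],
    [0,0,0.4,0,0],
    [0,0,0.2,0,0],
    [0,0,0.1,0,0],
    [0,0,0,0,0],
  ],
)

```text
t: 24.1
ee_pos: [485.9, 376.0, 31.0]
orientation: [1.709, 2.636, 0.001]
ft_force: [0.1, 0.4, -3.2]
width: 7.9
grasp_force: 30.0
```

Call:
move_arm(
  rows=[
    [0,0,0.3,0,0],
    [0,0,0.15,0,0],
    [0,0,0.05,0,0],
    [0,0,0,0,0],
  ],
)

```text
t: 24.6
ee_pos: [485.8, 375.8, 25.6]
orientation: [1.709, 2.636, -0.0]
ft_force: [-0.0, 0.5, -3.1]
width: 7.6
grasp_force: 30.0
```

Call:
move_arm(
  rows=[
    [0,0,0.05,0,0],
    [0,0,0.05,0,0],
    [0,0,0,0,0],
  ],
)

```text
t: 24.98
ee_pos: [485.8, 375.9, 25.0]
orientation: [1.709, 2.636, 0.0]
ft_force: [-0.5, 1.0, -0.3]
width: 7.7
grasp_force: 30.0
```

Call:
move_arm(
  rows=[
    [0,0,0.05,0,0],
    [0,0,0,0,45],
    [0,0,0,0,45],
    [0,0,0,0,45],
    [0,0,0,0,45],
    [0,0,-2,0,45],
    [0,0,-4,0,45],
    [0,0,-4,0,45],
    [0,0,0,0,45],
  ],
)

```text
t: 26.1
ee_pos: [487.9, 377.5, 128.9]
orientation: [1.707, 2.634, 0.011]
ft_force: [-0.1, -0.1, -0.2]
width: 39.9
grasp_force: 0.0
```

```bash
python3 plan.py 598.6 194.3 80 -46.6
```

```text
t 26.1 pos [487.9 377.5 128.9] yaw 24.1 w 39.9 q6 13 tilt -1.000
shift now-frame cm [-21.25   2.58   4.87] | turn 70.7 | shift after turn [-4.59 20.91  4.87]
```

Call:
move_arm(
  rows=[
    [-5,0.6,0,0,45],
    [-5,0.6,0,0,45],
    [-5,0.6,0,0,45],
    [-5,0.6,0,0,45],
    [-1.2,0.2,0,0,45],
    [0,0,0,10,45],
    [0,0,0,10,45],
    [0,0,0,10,45],
    [0,0,0,10,45],
    [0,0,0,10,45],
  ],
)

```text
t: 27.35
ee_pos: [595.1, 193.9, 123.8]
orientation: [-2.666, -1.66, 0.002]
ft_force: [-0.6, 0.1, -0.6]
width: 39.7
grasp_force: 0.0
```

Call:
move_arm(
  rows=[
    [0,0,0,10,45],
    [0,0,0,10,45],
    [0,0,2,0.7,45],
    [0,0,2.4,0,45],
    [0,0,0,0,45],
    [0,0,0,0,45],
  ],
)

```text
t: 28.1
ee_pos: [595.8, 193.2, 79.9]
orientation: [-2.918, -1.164, 0.001]
ft_force: [-0.3, -0.4, 0.2]
width: 39.4
grasp_force: 0.0
```

```bash
python3 plan.py 598.6 194.3 18 -46.6;  python3 - <<'E'
from workcell import optics
import cv2
im=optics.get_image('side'); cv2.imwrite('pics/g6.png',cv2.resize(im[80:230,210:360],None,fx=4,fy=4))
E
```

```text
t 28.1 pos [595.8 193.2  79.9] yaw -46.5 w 39.4 q6 63 tilt -1.000
shift now-frame cm [0.28 0.11 6.19] | turn 0.1 | shift after turn [0.28 0.11 6.19]
```

View pics/g6.png

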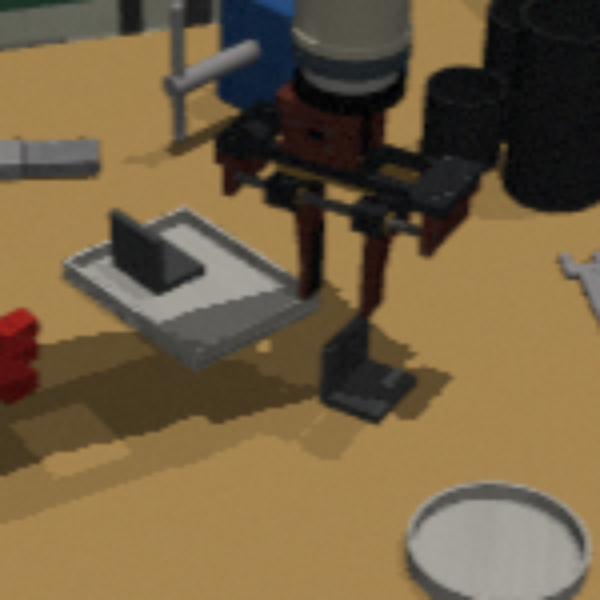

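Angle 1 of 2 stands flat in the tray (crop (155,255)). The fingers at (310,295) and (372,308) straddle the upright (345,345), so I'm descending.

Call:
move_arm(
  rows=[
    [0.2,0.1,2,0,45],
    [0,0,2,0,45],
    [0,0,1.4,0,45],
    [0,0,0.6,0,45],
    [0,0,0,0,45],
    [0,0,0,0,0],
    [0,0,0,0,0],
    [0,0,0,0,0],
    [0,0,0,0,0],
    [0,0,0,0,0],
  ],
)

```text
t: 29.4
ee_pos: [598.5, 193.6, 20.6]
orientation: [2.919, 1.162, 0.001]
ft_force: [0.4, 0.0, 3.3]
width: 7.8
grasp_force: 30.0
```

```bash
python3 plan.py 517.2 300.9 120 24.1
```

```text
t 29.4 pos [598.5 193.6  20.6] yaw -46.6 w 7.8 q6 63 tilt -1.000
shift now-frame cm [  1.47 -13.38  -9.95] | turn -70.7 | shift after turn [13.11 -3.03 -9.95]
```

Call:
move_arm(
  rows=[
    [0,0,-3,0,0],
    [0,0,-4,0,0],
    [0,0,-4,0,0],
    [0,0,0,-10,0],
    [0,0,0,-10,0],
    [0,0,0,-10,0],
    [0,0,0,-10,0],
    [0,0,0,-10,0],
    [0,0,0,-10,0],
    [0,0,0,-10.7,0],
  ],
)

```text
t: 30.65
ee_pos: [597.3, 193.4, 129.2]
orientation: [-1.7, -2.64, 0.002]
ft_force: [1.1, -0.5, -3.3]
width: 8.1
grasp_force: 30.0
```

Call:
move_arm(
  rows=[
    [4,-0.9,0,0,0],
    [5,-1.2,0,0,0],
    [4.1,-0.9,0,0,0],
    [0,0,1.5,0,0],
    [0,0,1.5,0,0],
    [0,0,0,0,0],
    [0,0,0,0,0],
  ],
)

```text
t: 31.52
ee_pos: [517.9, 300.1, 99.9]
orientation: [-1.71, -2.635, 0.001]
ft_force: [-0.1, -0.1, -4.3]
width: 8.0
grasp_force: 30.0
```

```bash
python3 plan.py 517.2 300.9 24.6 24.1;  python3 - <<'E'
from workcell import optics
import cv2
im=optics.get_image('side'); cv2.imwrite('pics/g7.png',cv2.resize(im[80:230,180:330],None,fx=4,fy=4))
E
```

```text
t 31.5 pos [517.9 300.1  99.9] yaw 24.0 w 8.0 q6 5 tilt -1.000
shift now-frame cm [ 0.1  -0.02  7.53] | turn -0.1 | shift after turn [ 0.1  -0.02  7.53]
```

View pics/g7.png

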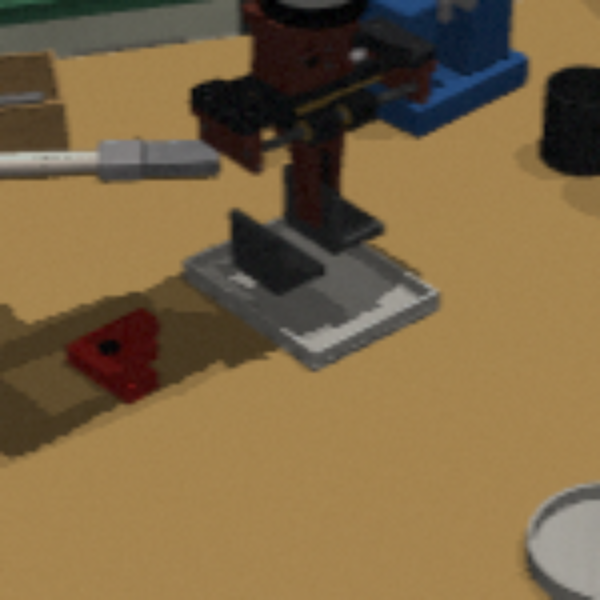

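The second angle hangs at (335,225), bound for the near-right half, clear of the first (275,260). I'm lowering it.

Call:
move_arm(
  rows=[
    [0.1,0,2,0,0],
    [0,0,2,0,0],
    [0,0,1.5,0,0],
    [0,0,1,0,0],
    [0,0,0.4,0,0],
    [0,0,0.2,0,0],
    [0,0,0.1,0,0],
    [0,0,0,0,0],
  ],
)

```text
t: 32.58
ee_pos: [517.2, 302.0, 28.6]
orientation: [1.708, 2.636, 0.001]
ft_force: [-0.1, 0.2, -4.0]
width: 7.7
grasp_force: 30.0
```

Call:
move_arm(
  rows=[
    [0,0,0.2,0,0],
    [0,0,0.1,0,0],
    [0,0,0.05,0,0],
    [0,0,0.05,0,0],
    [0,0,0,0,0],
  ],
)

```text
t: 33.2
ee_pos: [516.9, 301.8, 24.5]
orientation: [-1.709, -2.636, 0.0]
ft_force: [-1.5, -1.9, 2.9]
width: 7.7
grasp_force: 30.0
```

Call:
move_arm(
  rows=[
    [0,0,0,0,45],
    [0,0,0,0,45],
    [0,0,0,0,45],
    [0,0,0,0,45],
    [0,0,-2,0,45],
    [0,0,-4,0,45],
    [0,0,-4,0,45],
    [0,0,0,0,45],
  ],
)

```text
t: 34.2
ee_pos: [519.2, 303.2, 128.8]
orientation: [1.707, 2.633, 0.011]
ft_force: [0.2, 0.7, 0.2]
width: 39.4
grasp_force: 0.0
```

```bash
python3 plan.py 626.8 -176 90
```

```text
t 34.2 pos [519.2 303.2 128.8] yaw 24.1 w 39.4 q6 5 tilt -1.000
shift now-frame cm [-48.13  -9.78   3.77] | turn 0 | shift after turn [-48.13  -9.78   3.77]
```

Call:
move_arm(
  rows=[
    [-5,-1,0,0,85],
    [-5,-1,0,0,85],
    [-5,-1,0,0,85],
    [-5,-1,0,0,85],
    [-5,-1,0,0,85],
    [-5,-1,0,0,85],
    [-5,-1,0,0,85],
    [-5,-1,0,0,85],
    [-5,-1,0,0,85],
    [-3,-0.7,0,0,85],
  ],
)

```text
t: 35.45
ee_pos: [624.2, -178.3, 123.8]
orientation: [-1.711, -2.635, 0.0]
ft_force: [0.1, 0.8, 1.1]
width: 74.8
grasp_force: 0.0
```

Call:
move_arm(
  rows=[
    [0,0,2,0,85],
    [0,0,2,0,85],
    [0,0,0,0,85],
    [0,0,0,0,85],
  ],
)

```text
t: 35.95
ee_pos: [624.3, -174.8, 83.9]
orientation: [-1.706, -2.637, 0.0]
ft_force: [-0.4, -0.0, 0.1]
width: 74.7
grasp_force: 0.0
```

```bash
python3 plan.py 626.8 -176 18;  python3 - <<'E'
from workcell import optics
import cv2
im=optics.get_image('side'); cv2.imwrite('pics/g8.png',cv2.resize(im[140:340,260:460],None,fx=3,fy=3))
E
```

```text
t 36.0 pos [ 624.3 -174.8   83.9] yaw 24.2 w 74.7 q6 -41 tilt -1.000
shift now-frame cm [-0.22  0.19  6.59] | turn 0 | shift after turn [-0.22  0.19  6.59]
```

View pics/g8.png

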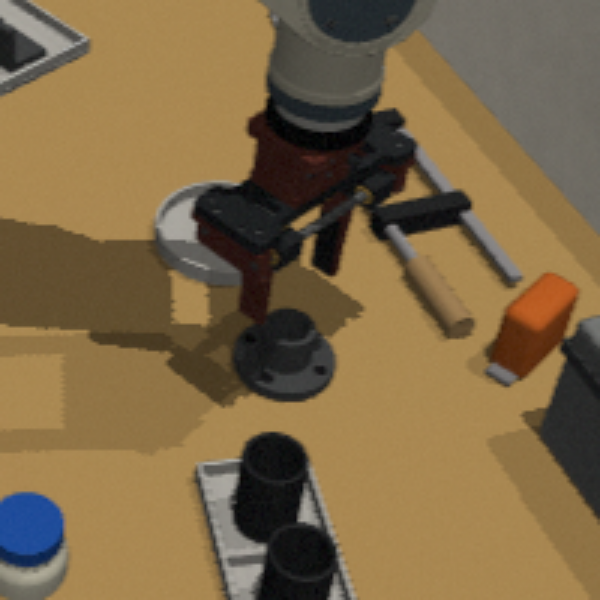

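Both pipes stand in their bays. The fingers at (254,315) and (328,270) are centred on the flange neck (292,325), so I'm descending onto it.

Call:
move_arm(
  rows=[
    [-0.2,0.1,2,0,85],
    [0,0,2,0,85],
    [0,0,1.6,0,85],
    [0,0,0.8,0,85],
    [0,0,0,0,85],
    [0,0,0,0,20],
    [0,0,0,0,20],
    [0,0,0,0,20],
    [0,0,0,0,20],
    [0,0,0,0,20],
  ],
)

```text
t: 37.25
ee_pos: [627.1, -177.4, 20.8]
orientation: [1.708, 2.635, 0.001]
ft_force: [3.4, 1.6, 2.5]
width: 43.3
grasp_force: 30.0
```

```bash
python3 plan.py 637.4 -17.2 100
```

```text
t 37.2 pos [ 627.1 -177.4   20.8] yaw 24.1 w 43.3 q6 -41 tilt -1.000
shift now-frame cm [14.19  7.49 -7.92] | turn 0 | shift after turn [14.19  7.49 -7.92]
```

Call:
move_arm(
  rows=[
    [0,0,-2,0,20],
    [0,0,-3,0,20],
    [0,0,-3,0,20],
    [3.5,1.9,0,0,20],
    [4.5,2.4,0,0,20],
    [4,2.1,0,0,20],
    [2.2,1.1,0,0,20],
    [0,0,1.5,0,20],
    [0,0,0,0,20],
    [0,0,0,0,20],
  ],
)

```text
t: 38.5
ee_pos: [636.1, -18.2, 84.9]
orientation: [-1.71, -2.635, 0.001]
ft_force: [0.0, -0.1, -4.8]
width: 43.6
grasp_force: 30.0
```

```bash
python3 plan.py 637.4 -17.2 24.8;  python3 - <<'E'
from workcell import optics
import cv2
im=optics.get_image('side'); cv2.imwrite('pics/g9.png',cv2.resize(im[110:290,240:420],None,fx=3,fy=3))
E
```

```text
t 38.5 pos [636.1 -18.2  84.9] yaw 24.0 w 43.6 q6 -27 tilt -1.000
shift now-frame cm [0.04 0.16 6.01] | turn 0 | shift after turn [0.04 0.16 6.01]
```

View pics/g9.png

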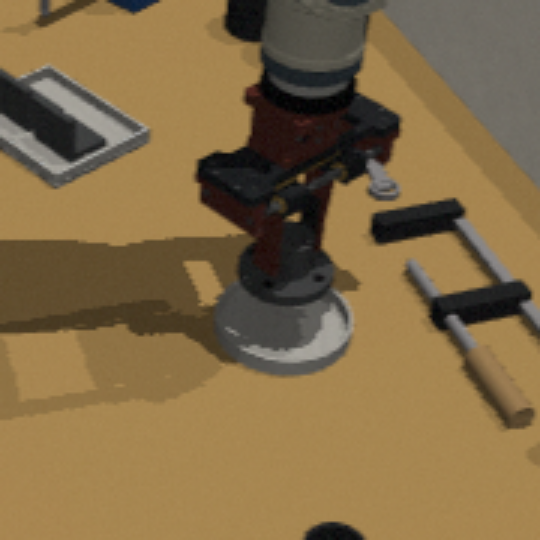

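The flange (crop (287,275)) is centred in column over the pan (284,325). I'm lowering it.

Call:
move_arm(
  rows=[
    [0,0.1,2,0,20],
    [0,0,1.5,0,20],
    [0,0,1,0,20],
    [0,0,0.7,0,20],
    [0,0,0.3,0,20],
    [0,0,0.2,0,20],
    [0,0,0,0,20],
  ],
)

```text
t: 39.42
ee_pos: [637.7, -16.7, 28.4]
orientation: [1.708, 2.636, 0.0]
ft_force: [0.0, -0.4, -5.2]
width: 43.6
grasp_force: 30.0
```

Call:
move_arm(
  rows=[
    [0,0,0.2,0,20],
    [0,0,0.1,0,20],
    [0,0,0.05,0,20],
    [0,0,0,0,20],
  ],
)

```text
t: 39.92
ee_pos: [637.5, -16.7, 24.9]
orientation: [1.709, 2.636, 0.0]
ft_force: [-1.8, 0.5, -3.0]
width: 43.5
grasp_force: 30.0
```

Call:
move_arm(
  rows=[
    [0,0,0.05,0,20],
    [0,0,0,0,20],
    [0,0,0,0,75],
    [0,0,0,0,75],
    [0,0,0,0,75],
    [0,0,0,0,75],
    [0,0,-2,0,75],
    [0,0,-4,0,75],
    [0,0,-4,0,75],
    [0,0,-3,0,75],
  ],
)

```text
t: 41.18
ee_pos: [638.3, -16.7, 157.6]
orientation: [1.707, 2.634, 0.002]
ft_force: [1.2, 0.3, -0.2]
width: 65.4
grasp_force: 0.0
```

Call:
move_arm(
  rows=[
    [5,0,-1,0,75],
    [5,0,0,0,75],
    [5,0,0,0,75],
    [5,0,0,0,75],
    [0,0,0,0,75],
    [0,0,0,0,75],
  ],
)

```text
t: 41.92
ee_pos: [556.3, 165.8, 165.2]
orientation: [1.707, 2.636, 0.001]
ft_force: [-0.5, -0.1, 0.4]
width: 65.7
grasp_force: 0.0
```

```bash
python3 - <<'E'
from workcell import optics,get_obs
import cv2
print(get_obs()['ee_pos'],get_obs()['width'])
im=optics.get_image('side'); cv2.imwrite('pics/end.png',cv2.resize(im[110:390,180:420],None,fx=2,fy=2))
E
```

```text
[556.33580062 165.84036729 165.23027999] 65.71690849100844
```

View pics/end.png

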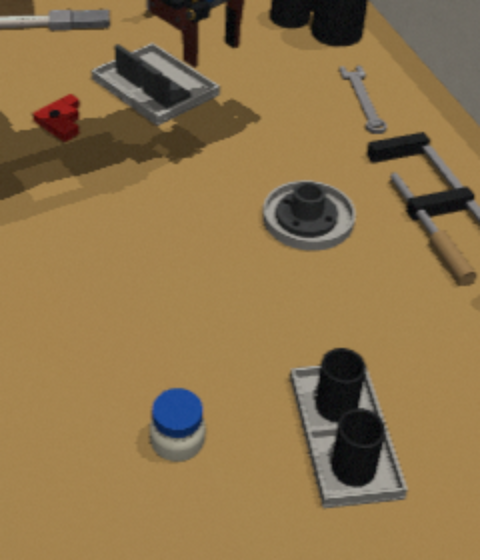

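Everything is in place: the pipes are upright in separate bays (340,385) and (357,447), the flange is neck up in the pan (308,213), and both angles are flat in the plain tray (150,78). The tin and magnet have not moved, so I'm handing in.

```bash
python3 -c "
from workcell import close_job
print(close_job())"
```

```text
the job is handed in; nothing more can be done
None
```

I sorted all five pieces as asked and handed the job in at about 42 s, with the tin and magnet untouched; the hand-in gave no verdict.

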